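# Index the pierogi turntable to its next hole

### The job

The pierogi turntable is locked by the spring plunger in its tray. Pull the plunger knob up, swing the knob round towards the side where the glass measuring cup stands, to the next hole on that side, and let the pin drop fully home so that the tray is locked there. The hole has to be found by feel: never force the pin against the ring, and do not push the measuring cup or the colander about.

Things in the scene. Friction and masses are not known exactly. Their poses are not given: they have to be found in the camera images.
- turntable: low turntable fixed to the bench: white foot 220 mm across, above it a flat index ring and a round wooden tray 270 mm across, its top 66 mm above the bench, turning about the vertical axis through this origin. Origin on the bench top on that axis; z up; its -x points from the axis to where the plunger knob is at the start
- mould (a point): centre of the open yellow plastic mould fixed on the tray, 35 mm past the axis on the side away from the knob, up to 14 mm high; at the height of the tray's top
- knob (a point): centre (half-way up) of the dark steel plunger knob, an upright round cylinder 26 mm across and 36 mm tall standing in the tray 100 mm from the axis. Plunger down: its underside is 78 mm, this point 96 mm, its top 114 mm above the bench. It goes round with the tray and rises with the plunger
- plunger (a joint): how far the plunger is pulled straight up, m: 0 = pin fully home in a hole, about 0.009 = pin tip riding on the flat face of the index ring, 0.016 = upper stop. A spring pulls it down with about 6 N when home and 10 N at the stop (weight included); a freed pin drops by itself into a hole that it meets
- tray (a joint): turn of the tray, rad: 0 at the start (locked in the first hole); positive = clockwise seen from above, the knob moving from the front towards the turntable's +y side. It turns to 1.4 either way with slight friction (about 2 N at the knob) and stays where it is left. A locked tray still has about 0.015 rad of play either way
- ring_centre (a point): centre of the index ring, on the axis at the height of the ring's face, 40 mm above the bench, hidden under the tray. Each side of the first hole there is one more 11 mm hole on the 100 mm radius, drilled by hand: somewhere from 0.78 to 1.32 rad from the first, different each time. Between the holes the ring is flat
- pin: steel pin under the knob, one piece with it, mostly hidden; 8 mm thick with a rounded tip. Origin at the tip, 31 mm above the bench when home, 100 mm from the axis. More than 25 N between pin and ring counts as forcing it; riding on the ring, the spring alone presses it with about 8 N
- cup_mid (a point): centre of the glass measuring cup with a handle, 90 mm across, 110 mm tall, standing beside the turntable about 270 mm from its axis on the turntable's +y or -y side: this side is the one to turn the knob to
- colander_mid (a point): centre of the white enamel colander, 176 mm across (216 over its handles), 75 mm tall, standing on the opposite side of the turntable
Things that resemble listed ones, but are neither listed nor needed, are in the scene too. What is shaped like the part that bears cup_mid but green or orange is not meant.

How it is judged (in metres and radians):
On the way, in this order (a step that is already met when the one before it is completed fails the run):
1. the plunger is pulled up until the pin is clear of the first hole (value of joint plunger above 0.0085 m and value of joint tray between -0.2 and 0.2 rad), for 0.05 s.
2. with the pin out of the holes, the tray is turned so that the knob goes towards the cup's side, at least 0.5 rad (value of joint plunger above 0.006 m and ((y of cup_mid in the frame of turntable above 0 m and value of joint tray above 0.5 rad) or (y of cup_mid in the frame of turntable below 0 m and value of joint tray below -0.5 rad))), for 0.05 s.
At the end, for the whole second after the job is handed in: The tray stands still, turned 0.72 to 1.38 rad from its start with the knob on the measuring cup's side, and the plunger is down to within 2 mm of fully home in the hole there (value of joint plunger below 0.002 m and ((y of cup_mid in the frame of turntable above 0 m and value of joint tray between 0.72 and 1.38 rad) or (y of cup_mid in the frame of turntable below 0 m and value of joint tray between -1.38 and -0.72 rad)) and velocity of joint tray between -0.05 and 0.05 rad/s); the robot touches nothing.
It fails at once if the pin is forced: more than 25 N between the pin and the index ring (contact force between pin and turntable above 25 N).
It fails at once if the measuring cup or the colander is pushed more than 30 mm (distance of any of cup_mid, colander_mid from where it was at the start of the episode above 0.03 m).
It also fails if it takes over 45 s, if anything falls off the work surface, if the arm or the gripper's body presses on something with over 40 N, if the wrist force passes 120 N, or if a joint passes its speed limit or range.

### The arm

A 6-joint arm with a two-finger parallel gripper is mounted at the origin on the work surface. World frame = base frame: x ahead of the robot, y to its left, z up, the work surface at z = 0. Lengths are in mm, angles in rad, forces in N, time in s.
With the tool pointing down it reaches from about 275 to 1000 mm from the base axis. Payload 8.4 kg.
Tool frame: the origin (TCP) lies midway between the tips of the shut fingers; the grasp point (between the pads) lies 19 mm behind it; z points along the fingers, y is the line along which they close (so a half turn about z gives the same grasp; the last joint's range is limited). The gripper opens to 85 mm and grips with 20 to 120 N. Pads are 22 mm wide; open, the fingers measure 114 mm over their backs; the gripper's body (76 mm by 85 mm) begins 54 mm behind the grasp point. The pads swing forward as they close: fully open they stand 13 mm farther back than shut.
Start: joints at [-1.335, 0.353, 1.633, -0, 1.155, -0.002], TCP at [147.227, -607.414, 231.281] pointing down, gripper open.
Joint ranges: [-2.63, 2.63], [-0.92, 2.1], [0.06, 2.66], [-1.3, 4.44], [0, 2.69], [-3.02, 3.02]. Speed limits (rad/s): [2.22, 2.22, 2.79, 3.14, 3.14, 3.14].

### API

Orientations are given as [roll, pitch, yaw] about the fixed x, y, z axes, in that order (R = Rz(yaw) Ry(pitch) Rx(roll)).
In Python, from rig import monitor, imaging, r gives the robot as it stands.
- The arm moves only by the tool drive_tool, never from a script. Its argument "plan" is a list of rows, each an object of numbers: "x", "y", "z": the shift along the tool's x, y, z in units of 50 mm (1.0 is 50 mm); "ax", "ay", "az": the turn, a rotation vector about the tool's x, y, z in units of 6 degrees (1.0 is 6 degrees); "hand": the finger opening in mm, from 0 to 85.4. In form: [{"x": .., "y": .., "z": .., "ax": .., "ay": .., "az": .., "hand": ..}, ...]. A call has 1 to 8 rows; each row is the pose to reach, as a shift and turn from the pose commanded when the call began, along the tool's axes at that moment; what a row does not reach only later rows make up. A row lasts 1/10 s, in which the tool goes at most 50 mm and 8.59 degrees, less where a joint would pass 70% of its speed; a pose out of reach is approached as far as the arm can. A call with a gripper value outside its range is refused whole. The fingers move at their own pace and stop on an object; "grip_force" is the grip in N (left out, the last holds). Time passes only in rows, so rows that repeat a pose let the fingers close. It gives the time, the measured TCP pose, the force, the opening and the grip force at its end, in the units of the state.
- monitor.sense(): the state, without advancing time (a new reading comes with each control period).
- imaging.grab_frame(name): name is "scene" or "side" or "wrist"; returns the picture (400x640x3 uint8, red, green, blue); there is no depth.
- imaging.camera_info(name): a dict with "mtx" (3x3 intrinsics, pixels), "R" (3x3) and "t" (3): a world point X has camera coordinates R X + t. Camera axes: x right, y down, z forward; pixel columns grow to the right and rows downward; lengths in mm; the calibration is good to about 2 mm. The wrist camera is an equidistant fisheye: a pixel r from the principal point sees the ray r / f radians off the axis. A picture is of the moment at which its call begins: read the wrist's pose just before it. camera_info takes no time and is no camera call; for the wrist camera it gives the pose at the moment of the call.
- r.sign_off(): hands the job in; it is judged then, once.
The state is a dict: "clock": time; "qpos": joint angles; "qvel": joint speeds; "joint_efforts": joint torques, N m; "eef_pos": TCP position; "tcp_rot": TCP orientation; "contact_force": force on the tool from outside, world axes, zero at the start; "wrist_torque": the same for the moment, N m; "opening": opening from 0.0 (shut) to 1.0 (fully open); "grasp_force": force on a finger pad.
Only numpy, scipy, OpenCV 4.12 (cv2) and the standard library are available. Lean on these libraries where they do the work, as an engineer would, in place of code of your own. Each camera call takes 0.05 s, during which the arm holds its last target. There are 200 camera calls.

## Working session

There is one attempt and no reset: what is moved stays moved. The work goes in short steps, Python scripts to look and compute and a tool call to move; the robot and the scene stay as the last step left them, time stands still between calls to the robot, and variables do not carry over. Pictures are saved under pics/ and viewed, at most 10 in all, crops included, and the job is handed in when it is done.

Besides the shell and the picture viewer there is one more tool, called after "Emit:" in YAML: its name, and indented under it one key for each argument. drive_tool: Moves the arm, as the interface text tells. Its arguments: {"type":"object","properties":{"plan":{"type":"array","items":{"type":"object","properties":{"x":{"type":"number"},"y":{"type":"number"},"z":{"type":"number"},"ax":{"type":"number"},"ay":{"type":"number"},"az":{"type":"number"},"hand":{"type":"number"}}}},"grip_force":{"type":"number"}},"required":["plan"]}

```bash
mkdir -p pics; python3 - <<'E'
from rig import monitor, imaging, r
import cv2,numpy as np
for n in("scene","side"):
    im=imaging.grab_frame(n); cv2.imwrite(f"pics/{n}0.png",im[:,:,::-1])
    c=imaging.camera_info(n); print(n,np.round(c["mtx"],1).tolist(),np.round(c["R"],3).tolist(),np.round(c["t"],1).tolist())
s=monitor.sense();print(s["eef_pos"],s["tcp_rot"],s["contact_force"],s["clock"])
E
```

```text
scene [[433.3, 0.0, 317.7], [0.0, 433.3, 205.4], [0.0, 0.0, 1.0]] [[-0.084, 0.996, -0.008], [0.821, 0.065, -0.566], [-0.564, -0.054, -0.824]] [-65.1, -381.9, 1550.7]
side [[373.9, 0.0, 323.5], [0.0, 373.9, 200.2], [0.0, 0.0, 1.0]] [[-0.921, -0.389, 0.005], [-0.221, 0.512, -0.83], [0.32, -0.766, -0.558]] [498.2, 132.8, 928.4]
[ 147.12251779 -606.99199541  230.66555081] [-3.14038060e+00  1.16114109e-05  2.37814997e-01] [-0.81238025  0.41728681  0.08430742] 0.1
```

View pics/scene0.png

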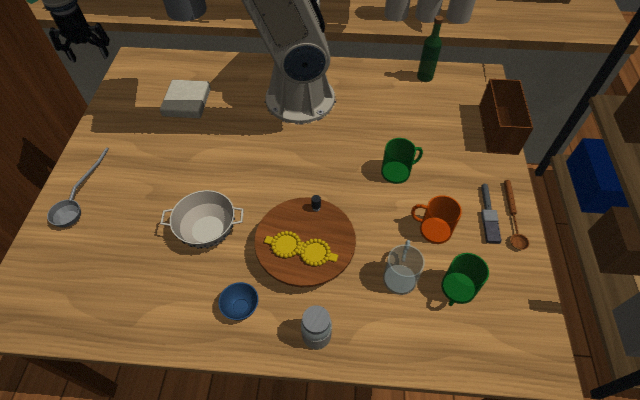

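View pics/side0.png

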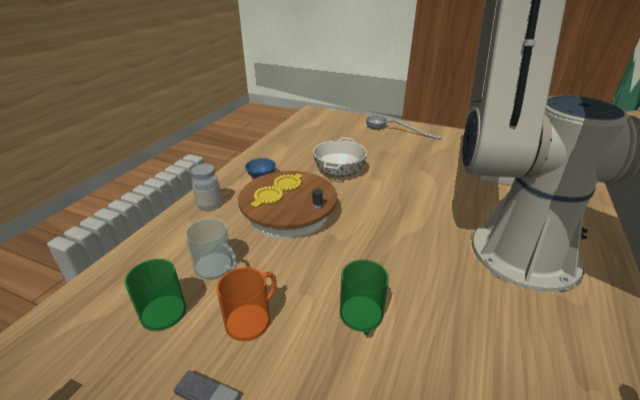

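The scene view shows the knob at (316,202), the tray centred near (305,240) and the yellow mould at (300,249). The colander is at (203,220), and the clear glass cup is at (403,270), on the world +y side. The side view shows the knob at (318,198) and the glass cup at (210,248).

Things that could be mistaken for the glass cup are the orange mug (438,220), the green mugs (398,160) and (465,278), and the grey jar (317,327). The glass one with a handle at (403,270) fits the description. The only dark cylinder on the tray is the knob at (316,202).

```bash
cat > h.py <<'E'
import cv2,numpy as np
from rig import monitor, imaging, r
def ray(n,uv,c=None):
    c=c or imaging.camera_info(n); K,R,t=[np.array(c[k],float) for k in("mtx","R","t")]
    d=R.T@np.linalg.inv(K)@np.array([uv[0],uv[1],1.]); return -R.T@t,d/np.linalg.norm(d)
def onz(n,uv,z):
    o,d=ray(n,uv); return o+d*(z-o[2])/d[2]
def tri(rays):
    A=sum(np.eye(3)-np.outer(d,d) for o,d in rays); b=sum((np.eye(3)-np.outer(d,d))@o for o,d in rays)
    return np.linalg.solve(A,b)
E
python3 - <<'E'
from h import *
a={n:cv2.imread(f"pics/{n}0.png") for n in("scene","side")}
rs=[]
for n,(u,v) in dict(scene=(316,202),side=(318,198)).items():
    p=a[n][v-14:v+15,u-14:u+15]; m=(p.max(2)<60).astype(np.uint8)
    k,l,s,c=cv2.connectedComponentsWithStats(m); i=1+np.argmax(s[1:,4]); cc=c[i]+[u-14,v-14]; print(n,cc,s[i])
    rs.append(ray(n,cc)); print(onz(n,cc,96))
print("knob",tri(rs))
for n,(box) in dict(scene=(245,190,370,295),side=(232,165,345,240)).items():
    x0,y0,x1,y1=box; h=cv2.cvtColor(a[n][y0:y1,x0:x1],cv2.COLOR_BGR2HSV)
    m=((h[:,:,0]<13)&(h[:,:,1]>110)&(h[:,:,2]>50)).astype(np.uint8)
    m=cv2.morphologyEx(m,cv2.MORPH_OPEN,np.ones((3,3)))
    ct=max(cv2.findContours(m,0,2)[0],key=cv2.contourArea); hull=cv2.convexHull(ct)[:,0]
    P=np.array([onz(n,q,66) for q in hull])[:,:2]; (c,rad)=cv2.minEnclosingCircle(P.astype(np.float32)); print(n,"tray",c,rad)
    hy=((h[:,:,0]>20)&(h[:,:,0]<35)&(h[:,:,1]>150)&(h[:,:,2]>120)); yy,xx=np.nonzero(hy)
    print("mould",onz(n,(xx.mean()+x0,yy.mean()+y0),73))
print("cup",tri([ray("scene",(402,270)),ray("side",(210,248))]),"col",onz("scene",(203,220),37))
b=np.hstack([cv2.resize(a["scene"][185:300,245:435],None,fx=2.1,fy=2.1),cv2.resize(a["side"][165:280,180:350],None,fx=2.1,fy=2.1)]);cv2.imwrite("pics/crop1.png",b)
E
```

```text
scene [313.53448276 203.79885057] [  1   7  18  17 174]
[517.89637031  98.54497432  96.        ]
side [317.25233645 198.41121495] [  9   8  10  13 107]
[512.88001663 108.39695718  96.        ]
knob [515.6365225   99.11615357  90.648091  ]
scene tray (-76.66801452636719, -735.4177856445312) 14.548328399658203
mould [643.31609984  76.11503739  73.        ]Traceback (most recent call last):
  File "<stdin>", line 13, in <module>
ValueError: max() iterable argument is empty
```

```bash
python3 - <<'E'
from h import *
a={n:cv2.imread(f"pics/{n}0.png") for n in("scene","side")}
for n,p,q in(("scene",(290,220),(380,200)),("side",(280,210),(380,240))):
    h=cv2.cvtColor(a[n],cv2.COLOR_BGR2HSV); print(h[p[1],p[0]],h[q[1],q[0]])
for n,(box) in dict(scene=(245,190,370,295),side=(232,165,345,240)).items():
    x0,y0,x1,y1=box; lab=cv2.cvtColor(a[n][y0:y1,x0:x1],cv2.COLOR_BGR2Lab).astype(float)
    seed=lab[[220-y0],[290-x0]] if n=="scene" else lab[[210-y0],[280-x0]]
    m=(np.linalg.norm((lab-seed)*[0.5,1,1],axis=2)<14).astype(np.uint8)
    m=cv2.morphologyEx(m,cv2.MORPH_OPEN,np.ones((3,3)))
    ct=max(cv2.findContours(m,0,2)[0],key=cv2.contourArea); hull=cv2.convexHull(ct)
    e=cv2.fitEllipse(hull); P=np.array([onz(n,q,66) for q in cv2.ellipse2Poly(tuple(int(round(v+o)) for v,o in zip(e[0],(x0,y0))),tuple(int(round(v/2)) for v in e[1]),int(e[2]),0,360,10)])[:,:2]
    print(n,e,"tray",cv2.minEnclosingCircle(P.astype(np.float32)))
print("cup",tri([ray("scene",(402,270)),ray("side",(210,248))]),"col",onz("scene",(203,220),37))
print("knob",tri([ray("scene",(316,202)),ray("side",(318,198))]))
b=np.hstack([cv2.resize(a["scene"][185:300,245:435],None,fx=2.1,fy=2.1),cv2.resize(a["side"][165:280,180:350],None,fx=2.1,fy=2.1)]);cv2.imwrite("pics/crop1.png",b)
E
```

```text
[ 12 183 106] [ 16 132 170]
[ 14 149 132] [ 18 109 152]
scene ((57.95754623413086, 51.312950134277344), (86.4695816040039, 107.31232452392578), 87.95114135742188) tray ((609.4068603515625, 78.41195678710938), 142.89161682128906)
side ((54.521732330322266, 32.849090576171875), (54.88412094116211, 99.79275512695312), 85.95467376708984) tray ((609.1134643554688, 84.46115112304688), 139.33755493164062)
cup [678.43286518 339.02487272  57.72788225] col [ 556.9459953  -210.76614788   37.        ]
knob [511.81637105 105.01284484  95.83333904]
```

View pics/crop1.png

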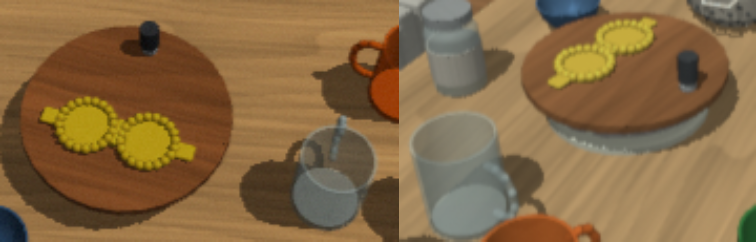

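The crop confirms the choice. The dark knob stands on the tray edge at crop (149,38), the two-lobed mould is behind the axis, and the clear glass cup with a handle is on the world +y side. The tray axis is about (609,81.5) and the knob about (512,105), so the tool should be at yaw ≈ 2.9, with tool +y along the direction of turn.

Emit:
drive_tool:
  plan:
    - {"x": 10.46, "y": -12.12, "z": 0.5, "az": -25.4, "hand": 60}
    - {"x": 10.46, "y": -12.12, "z": 0.5, "az": -25.4, "hand": 60}
    - {"x": 10.46, "y": -12.12, "z": 0.5, "az": -25.4, "hand": 60}
    - {"x": 10.46, "y": -12.12, "z": 0.5, "az": -25.4, "hand": 60}
    - {"x": 10.46, "y": -12.12, "z": 0.5, "az": -25.4, "hand": 60}
    - {"x": 10.46, "y": -12.12, "z": 0.5, "az": -25.4, "hand": 60}
    - {"x": 10.46, "y": -12.12, "z": 0.5, "az": -25.4, "hand": 60}
    - {"x": 10.46, "y": -12.12, "z": 0.5, "az": -25.4, "hand": 60}

```text
invalid input
```

```bash
cat > go.py <<'E'
import sys; from h import *
from scipy.spatial.transform import Rotation as Ro
s=monitor.sense(); R=Ro.from_euler('xyz',s["tcp_rot"]); p=np.array(s["eef_pos"])
x,y,z,yaw=map(float,sys.argv[1:5])
print("pos",p.round(1),"rpy",np.round(s["tcp_rot"],3),"F",np.round(s["contact_force"],1),"t",s["clock"],"open",round(s["opening"],3),s["grasp_force"])
print("shift",(R.inv().apply(np.array([x,y,z])-p)/50).round(3),"turn",(np.degrees((R.inv()*Ro.from_euler('xyz',[np.pi,0,yaw])).as_rotvec())/6).round(2),"q",np.round(s["qpos"],2))
E
python3 go.py 512 105 200 2.9
```

```text
pos [ 147.1 -607.   230.7] rpy [-3.14   0.     0.238] F [-0.8  0.4  0.1] t 0.1 open 0.998 0.0
shift [ 10.447 -12.119   0.628] turn [-0.000e+00 -2.000e-02 -2.542e+01] q [-1.34  0.35  1.63 -0.    1.16 -0.  ]
```

Emit:
drive_tool:
  plan:
    - {"x": 0.65, "y": -0.75, "z": 0.04, "ax": 0, "ay": 0, "az": -1.4, "hand": 60}
    - {"x": 1.3, "y": -1.5, "z": 0.08, "ax": 0, "ay": 0, "az": -2.8, "hand": 60}
    - {"x": 1.95, "y": -2.25, "z": 0.12, "ax": 0, "ay": 0, "az": -4.2, "hand": 60}
    - {"x": 2.6, "y": -3.0, "z": 0.16, "ax": 0, "ay": 0, "az": -5.6, "hand": 60}
    - {"x": 3.25, "y": -3.75, "z": 0.2, "ax": 0, "ay": 0, "az": -7.0, "hand": 60}
    - {"x": 3.9, "y": -4.5, "z": 0.24, "ax": 0, "ay": 0, "az": -8.4, "hand": 60}
    - {"x": 4.55, "y": -5.25, "z": 0.28, "ax": 0, "ay": 0, "az": -9.8, "hand": 60}
    - {"x": 5.2, "y": -6.0, "z": 0.32, "ax": 0, "ay": 0, "az": -11.2, "hand": 60}

```text
clock: 0.9
eef_pos: [329.6, -252.7, 215.2]
tcp_rot: [3.141, 0.0, 1.416]
contact_force: [2.0, -0.5, 0.5]
opening: 0.7
grasp_force: 0.0
```

```bash
python3 go.py 512 105 200 2.9
```

```text
pos [ 329.6 -252.7  215.2] rpy [3.141 0.    1.416] F [ 2.  -0.5  0.5] t 0.9 open 0.7 0.0
shift [7.631 2.504 0.304] turn [  0.     0.   -14.17] q [-0.66  0.04  2.07  0.    1.03 -0.5 ]
```

Emit:
drive_tool:
  plan:
    - {"x": 0.85, "y": 0.28, "z": 0.03, "ax": 0, "ay": 0, "az": -1.42, "hand": 60}
    - {"x": 1.7, "y": 0.56, "z": 0.06, "ax": 0, "ay": 0, "az": -2.83, "hand": 60}
    - {"x": 2.54, "y": 0.84, "z": 0.1, "ax": 0, "ay": 0, "az": -4.25, "hand": 60}
    - {"x": 3.4, "y": 1.11, "z": 0.14, "ax": 0, "ay": 0, "az": -5.67, "hand": 60}
    - {"x": 4.24, "y": 1.39, "z": 0.17, "ax": 0, "ay": 0, "az": -7.1, "hand": 60}
    - {"x": 5.1, "y": 1.67, "z": 0.2, "ax": 0, "ay": 0, "az": -8.5, "hand": 60}
    - {"x": 5.94, "y": 1.95, "z": 0.24, "ax": 0, "ay": 0, "az": -9.92, "hand": 60}
    - {"x": 6.78, "y": 2.22, "z": 0.27, "ax": 0, "ay": 0, "az": -11.33, "hand": 60}

```text
clock: 1.7
eef_pos: [493.2, 64.3, 201.5]
tcp_rot: [-3.141, -0.0, 2.604]
contact_force: [0.6, -0.9, 1.0]
opening: 0.704
grasp_force: 0.0
```

```bash
python3 go.py 512 105 200 2.9
```

```text
pos [493.2  64.3 201.5] rpy [-3.141 -0.     2.604] F [ 0.6 -0.9  1. ] t 1.7 open 0.704 0.0
shift [0.095 0.892 0.03 ] turn [-0.   -0.   -2.83] q [ 0.13  0.19  1.93 -0.    1.02 -0.91]
```

Emit:
drive_tool:
  plan:
    - {"x": 0.05, "y": 0.45, "z": 0, "ax": 0, "ay": 0, "az": -1.42, "hand": 60}
    - {"x": 0.095, "y": 0.89, "z": 0, "ax": 0, "ay": 0, "az": -2.83, "hand": 60}
    - {"x": 0.095, "y": 0.89, "z": 0, "ax": 0, "ay": 0, "az": -2.83, "hand": 60}
    - {"x": 0.095, "y": 0.89, "z": 0, "ax": 0, "ay": 0, "az": -2.83, "hand": 60}

```text
clock: 2.1
eef_pos: [511.4, 102.8, 201.3]
tcp_rot: [-3.141, -0.001, 2.892]
contact_force: [-0.2, 0.4, -0.0]
opening: 0.702
grasp_force: 0.0
```

```bash
cat >> h.py <<'E'
def wray(uv,c):
    K,R,t=[np.array(c[k],float) for k in("mtx","R","t")]
    v=(np.array(uv,float)-K[:2,2])/[K[0,0],K[1,1]]; th=np.hypot(*v); d=np.r_[v/th*np.sin(th),np.cos(th)]
    return -R.T@t, R.T@d
def wproj(X,c):
    K,R,t=[np.array(c[k],float) for k in("mtx","R","t")]; p=R@np.array(X,float)+t
    rr=np.hypot(p[0],p[1]); th=np.arctan2(rr,p[2]); return K[:2,2]+K[0,0]*th*p[:2]/rr
E
python3 go.py 512 105 200 2.9; python3 - <<'E'
from h import *
import json
c=imaging.camera_info("wrist"); im=imaging.grab_frame("wrist"); cv2.imwrite("pics/w1.png",im[:,:,::-1])
json.dump({k:np.array(v).tolist() for k,v in c.items() if k in("mtx","R","t")},open("w1.json","w"))
print(c["mtx"],wproj([512,105,114],c),wproj([609,81.5,66],c))
E
```

```text
pos [511.4 102.8 201.3] rpy [-3.141e+00 -1.000e-03  2.892e+00] F [-0.2  0.4 -0. ] t 2.1 open 0.702 0.0
shift [-0.002  0.045  0.027] turn [-0.01 -0.01 -0.08] q [ 0.2   0.23  1.88 -0.    1.03 -1.13]
[[309.70691629   0.         322.26843701]
 [  0.         309.70691629 199.97815222]
 [  0.           0.           1.        ]] [323.37737744 204.30491582] [324.19666368 279.62888822]
```

View pics/w1.png

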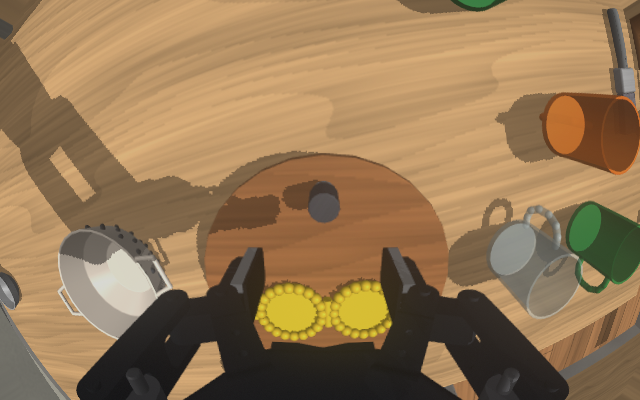

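The wrist view shows the knob's top face at (324,208), centred between the fingers at about (250,265) and (397,265). The mould is behind it, and the glass cup at (530,265) is on the right, which is the tool +y side.

```bash
python3 - <<'E'
from h import *
import json
c=json.load(open("w1.json")); im=cv2.imread("pics/w1.png")
g=cv2.cvtColor(im,cv2.COLOR_BGR2HSV)[185:230,300:350]; m=((g[:,:,1]<70)).astype(np.uint8)
k,l,s,cc=cv2.connectedComponentsWithStats(m); i=1+np.argmax(s[1:,4]); print(s[i],cc[i]+[300,185])
for uv in((324,208),):
    o,d=wray(uv,c); print(uv,(o+d*(114-o[2])/d[2]).round(1),o.round(1))
# tray circle from the wrist picture, visible upper rim
P=[]
for uv in((325,154),(240,192),(410,190),(447,255),(206,250)):
    o,d=wray(uv,c); P.append((o+d*(66-o[2])/d[2])[:2])
P=np.array(P); A=np.c_[2*P,np.ones(len(P))]; q=np.linalg.lstsq(A,(P**2).sum(1),rcond=None)[0]; print("tray",q[:2],np.sqrt(q[2]+q[0]**2+q[1]**2))
E
python3 go.py 513 104.5 82 2.9
```

```text
[  8   0  32  37 942] [323.60615711 203.16348195]
(324, 208) [515.1 104.7 114. ] [437.4 123.2 345.3]
tray [612.7380724   83.08476765] 132.04698000015736
pos [511.2 102.3 201.4] rpy [-3.141e+00 -1.000e-03  2.891e+00] F [-0.2 -0.5 -0.5] t 2.15 open 0.701 0.0
shift [-0.026  0.052  2.389] turn [-0.01 -0.01 -0.09] q [ 0.19  0.23  1.88 -0.    1.03 -1.13]
```

Emit:
drive_tool:
  plan:
    - {"x": -0.04, "y": 0.06, "z": 0.5, "ax": 0, "ay": 0, "az": -0.2, "hand": 50}
    - {"x": -0.04, "y": 0.06, "z": 1.0, "ax": 0, "ay": 0, "az": -0.2, "hand": 50}
    - {"x": -0.04, "y": 0.06, "z": 1.4, "ax": 0, "ay": 0, "az": -0.2, "hand": 50}
    - {"x": -0.04, "y": 0.06, "z": 1.7, "ax": 0, "ay": 0, "az": -0.2, "hand": 50}
    - {"x": -0.04, "y": 0.06, "z": 2.0, "ax": 0, "ay": 0, "az": -0.2, "hand": 50}
    - {"x": -0.04, "y": 0.06, "z": 2.2, "ax": 0, "ay": 0, "az": -0.2, "hand": 50}
    - {"x": -0.04, "y": 0.06, "z": 2.35, "ax": 0, "ay": 0, "az": -0.2, "hand": 50}
    - {"x": -0.04, "y": 0.06, "z": 2.35, "ax": 0, "ay": 0, "az": -0.2, "hand": 50}

```text
clock: 2.95
eef_pos: [514.0, 104.7, 83.7]
tcp_rot: [-3.141, -0.001, 2.913]
contact_force: [-0.2, 1.1, -0.4]
opening: 0.583
grasp_force: 0.0
```

```bash
python3 go.py 514 104.7 82 2.912;python3 - <<'E'
from h import *
im=imaging.grab_frame("wrist"); cv2.imwrite("pics/w2.png",im[:,:,::-1])
E
```

```text
pos [514.  104.7  83.7] rpy [-3.141e+00 -1.000e-03  2.913e+00] F [-0.2  1.1 -0.4] t 2.95 open 0.583 0.0
shift [-0.001 -0.001  0.033] turn [-0.01 -0.01  0.01] q [ 0.2   0.39  1.97 -0.    0.78 -1.14]
```

View pics/w2.png

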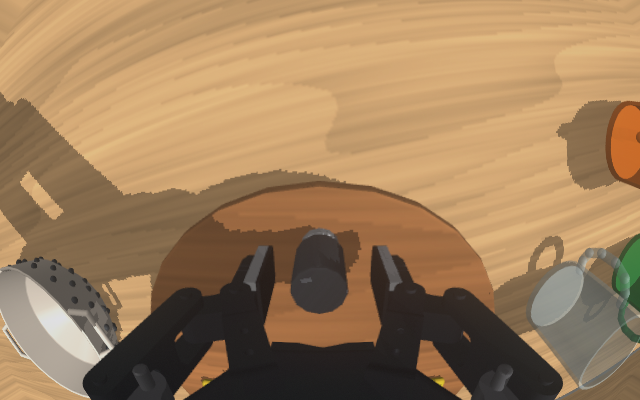

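The knob spans x 291–348 and is centred between the pads at about 258 and 386, so I'll go a little lower and close gently.

Emit:
drive_tool:
  plan:
    - {"x": 0, "y": 0, "z": 0.1, "ax": 0, "ay": 0, "az": 0, "hand": 45}
    - {"x": 0, "y": 0, "z": 0.1, "ax": 0, "ay": 0, "az": 0, "hand": 36}
    - {"x": 0, "y": 0, "z": 0.1, "ax": 0, "ay": 0, "az": 0, "hand": 30}
    - {"x": 0, "y": 0, "z": 0.1, "ax": 0, "ay": 0, "az": 0, "hand": 26}
    - {"x": 0, "y": 0, "z": 0.1, "ax": 0, "ay": 0, "az": 0, "hand": 22}
    - {"x": 0, "y": 0, "z": 0.1, "ax": 0, "ay": 0, "az": 0, "hand": 20}
    - {"x": 0, "y": 0, "z": 0.1, "ax": 0, "ay": 0, "az": 0, "hand": 20}
  grip_force: 20

```text
clock: 3.7
eef_pos: [514.4, 105.0, 79.5]
tcp_rot: [-3.141, -0.0, 2.915]
contact_force: [-2.4, -5.6, 5.2]
opening: 0.293
grasp_force: 19.7
```

Emit:
drive_tool:
  plan:
    - {"x": 0, "y": 0, "z": 0, "ax": 0, "ay": 0, "az": 0, "hand": 20}
    - {"x": 0, "y": 0, "z": -0.06, "ax": 0, "ay": 0, "az": 0, "hand": 20}
    - {"x": 0, "y": 0, "z": -0.12, "ax": 0, "ay": 0, "az": 0, "hand": 20}
    - {"x": 0, "y": 0, "z": -0.18, "ax": 0, "ay": 0, "az": 0, "hand": 20}
    - {"x": 0, "y": 0, "z": -0.24, "ax": 0, "ay": 0, "az": 0, "hand": 20}
    - {"x": 0, "y": 0, "z": -0.26, "ax": 0, "ay": 0, "az": 0, "hand": 20}
    - {"x": 0, "y": 0, "z": -0.26, "ax": 0, "ay": 0, "az": 0, "hand": 20}
  grip_force: 45

```text
clock: 4.4
eef_pos: [514.5, 105.3, 92.3]
tcp_rot: [-3.142, -0.0, 2.914]
contact_force: [3.0, -4.4, -8.2]
opening: 0.288
grasp_force: 44.6
```

Emit:
drive_tool:
  plan:
    - {"x": -0.002, "y": 0.08, "z": 0, "ax": 0, "ay": 0, "az": 0.38, "hand": 20}
    - {"x": -0.006, "y": 0.16, "z": 0, "ax": 0, "ay": 0, "az": 0.76, "hand": 20}
    - {"x": -0.014, "y": 0.239, "z": 0, "ax": 0, "ay": 0, "az": 1.15, "hand": 20}
    - {"x": -0.026, "y": 0.319, "z": 0, "ax": 0, "ay": 0, "az": 1.53, "hand": 20}
    - {"x": -0.026, "y": 0.319, "z": 0, "ax": 0, "ay": 0, "az": 1.53, "hand": 20}
    - {"x": -0.026, "y": 0.319, "z": 0, "ax": 0, "ay": 0, "az": 1.53, "hand": 20}

```text
clock: 5.0
eef_pos: [519.5, 120.7, 92.2]
tcp_rot: [3.141, 0.0, 2.755]
contact_force: [3.4, -2.0, -9.2]
opening: 0.291
grasp_force: 44.8
```

Emit:
drive_tool:
  plan:
    - {"x": -0.004, "y": 0.12, "z": 0, "ax": 0, "ay": 0, "az": 0.57, "hand": 20}
    - {"x": -0.014, "y": 0.239, "z": 0, "ax": 0, "ay": 0, "az": 1.15, "hand": 20}
    - {"x": -0.032, "y": 0.358, "z": 0, "ax": 0, "ay": 0, "az": 1.72, "hand": 20}
    - {"x": -0.057, "y": 0.475, "z": 0, "ax": 0, "ay": 0, "az": 2.29, "hand": 20}
    - {"x": -0.089, "y": 0.591, "z": 0, "ax": 0, "ay": 0, "az": 2.87, "hand": 20}
    - {"x": -0.128, "y": 0.705, "z": 0, "ax": 0, "ay": 0, "az": 3.44, "hand": 20}
    - {"x": -0.174, "y": 0.816, "z": 0, "ax": 0, "ay": 0, "az": 4.01, "hand": 20}
    - {"x": -0.226, "y": 0.924, "z": 0, "ax": 0, "ay": 0, "az": 4.58, "hand": 20}

```text
clock: 5.8
eef_pos: [547.3, 158.4, 92.1]
tcp_rot: [-3.141, 0.001, 2.274]
contact_force: [3.1, -7.4, -9.2]
opening: 0.294
grasp_force: 45.0
```

Emit:
drive_tool:
  plan:
    - {"x": 0, "y": 0, "z": 0, "ax": 0, "ay": 0, "az": 0, "hand": 20}
    - {"x": 0, "y": 0, "z": 0, "ax": 0, "ay": 0, "az": 0, "hand": 20}

```text
clock: 6.0
eef_pos: [547.6, 158.6, 92.1]
tcp_rot: [-3.142, 0.001, 2.276]
contact_force: [3.7, -4.8, -8.8]
opening: 0.287
grasp_force: 45.0
```

Emit:
drive_tool:
  plan:
    - {"x": 0, "y": 0, "z": 0.02, "ax": 0, "ay": 0, "az": 0, "hand": 20}
    - {"x": 0, "y": 0, "z": 0.04, "ax": 0, "ay": 0, "az": 0, "hand": 20}
    - {"x": 0, "y": 0, "z": 0.06, "ax": 0, "ay": 0, "az": 0, "hand": 20}
    - {"x": 0, "y": 0, "z": 0.06, "ax": 0, "ay": 0, "az": 0, "hand": 20}

```text
clock: 6.4
eef_pos: [547.6, 158.6, 89.2]
tcp_rot: [3.141, 0.001, 2.276]
contact_force: [3.1, -5.0, -8.9]
opening: 0.289
grasp_force: 45.1
```

Not touching yet; creep down.

Emit:
drive_tool:
  plan:
    - {"x": 0, "y": 0, "z": 0.01, "ax": 0, "ay": 0, "az": 0, "hand": 20}
    - {"x": 0, "y": 0, "z": 0.014, "ax": 0, "ay": 0, "az": 0, "hand": 20}
    - {"x": 0, "y": 0, "z": 0.014, "ax": 0, "ay": 0, "az": 0, "hand": 20}

```text
clock: 6.7
eef_pos: [547.6, 158.6, 88.6]
tcp_rot: [3.141, 0.001, 2.276]
contact_force: [4.1, -5.0, -7.6]
opening: 0.29
grasp_force: 45.1
```

Emit:
drive_tool:
  plan:
    - {"x": 0, "y": 0, "z": 0.008, "ax": 0, "ay": 0, "az": 0, "hand": 20}
    - {"x": 0, "y": 0, "z": 0.008, "ax": 0, "ay": 0, "az": 0, "hand": 20}

```text
clock: 6.9
eef_pos: [547.5, 158.6, 88.4]
tcp_rot: [3.141, 0.001, 2.276]
contact_force: [3.3, -5.3, -6.1]
opening: 0.293
grasp_force: 45.3
```

The pin is touching, because the tool's load is coming off. Open slightly so that the pin rides on the ring by its spring alone.

Emit:
drive_tool:
  plan:
    - {"x": 0, "y": 0, "z": 0.012, "ax": 0, "ay": 0, "az": 0, "hand": 27}
    - {"x": 0, "y": 0, "z": 0.012, "ax": 0, "ay": 0, "az": 0, "hand": 31}
    - {"x": 0, "y": 0, "z": 0.012, "ax": 0, "ay": 0, "az": 0, "hand": 31}
    - {"x": 0, "y": 0, "z": 0.05, "ax": 0, "ay": 0, "az": 0, "hand": 31}
    - {"x": 0, "y": 0, "z": 0.09, "ax": 0, "ay": 0, "az": 0, "hand": 31}
    - {"x": 0, "y": 0, "z": 0.09, "ax": 0, "ay": 0, "az": 0, "hand": 31}
  grip_force: 20

```text
clock: 7.5
eef_pos: [547.1, 159.1, 83.4]
tcp_rot: [-3.141, -0.0, 2.275]
contact_force: [-0.3, -0.2, 0.4]
opening: 0.361
grasp_force: 0.0
```

Emit:
drive_tool:
  plan:
    - {"x": -0.001, "y": 0.05, "z": 0, "ax": 0, "ay": 0, "az": 0.24, "hand": 31}
    - {"x": -0.003, "y": 0.1, "z": 0, "ax": 0, "ay": 0, "az": 0.48, "hand": 31}
    - {"x": -0.006, "y": 0.15, "z": 0, "ax": 0, "ay": 0, "az": 0.72, "hand": 31}
    - {"x": -0.01, "y": 0.2, "z": 0, "ax": 0, "ay": 0, "az": 0.96, "hand": 31}
    - {"x": -0.01, "y": 0.2, "z": 0, "ax": 0, "ay": 0, "az": 0.96, "hand": 31}

```text
clock: 8.0
eef_pos: [554.3, 164.3, 83.4]
tcp_rot: [-3.139, -0.0, 2.172]
contact_force: [-2.4, -3.0, 1.1]
opening: 0.364
grasp_force: 2.1
```

Emit:
drive_tool:
  plan:
    - {"x": 0, "y": 0.02, "z": 0, "ax": 0, "ay": 0, "az": 0.1, "hand": 31}
    - {"x": -0.001, "y": 0.04, "z": 0, "ax": 0, "ay": 0, "az": 0.19, "hand": 31}
    - {"x": -0.001, "y": 0.06, "z": 0, "ax": 0, "ay": 0, "az": 0.29, "hand": 31}
    - {"x": -0.002, "y": 0.08, "z": 0, "ax": 0, "ay": 0, "az": 0.38, "hand": 31}

```text
clock: 8.4
eef_pos: [556.6, 165.8, 83.2]
tcp_rot: [-3.136, -0.0, 2.133]
contact_force: [-6.1, -8.6, 5.4]
opening: 0.361
grasp_force: 4.9
```

Emit:
drive_tool:
  plan:
    - {"x": 0, "y": 0.02, "z": 0, "ax": 0, "ay": 0, "az": 0.1, "hand": 31}
    - {"x": -0.001, "y": 0.04, "z": 0, "ax": 0, "ay": 0, "az": 0.19, "hand": 31}
    - {"x": -0.001, "y": 0.06, "z": 0, "ax": 0, "ay": 0, "az": 0.29, "hand": 31}

```text
clock: 8.7
eef_pos: [559.2, 167.4, 83.2]
tcp_rot: [-3.136, 0.0, 2.103]
contact_force: [-6.2, -8.6, 4.0]
opening: 0.366
grasp_force: 5.1
```

Emit:
drive_tool:
  plan:
    - {"x": 0, "y": 0.02, "z": 0, "ax": 0, "ay": 0, "az": 0.1, "hand": 31}
    - {"x": -0.001, "y": 0.04, "z": 0, "ax": 0, "ay": 0, "az": 0.19, "hand": 31}
    - {"x": -0.001, "y": 0.06, "z": 0, "ax": 0, "ay": 0, "az": 0.29, "hand": 31}

```text
clock: 9.0
eef_pos: [561.8, 169.0, 83.2]
tcp_rot: [-3.136, 0.0, 2.072]
contact_force: [-6.6, -7.6, 4.0]
opening: 0.36
grasp_force: 4.5
```

Emit:
drive_tool:
  plan:
    - {"x": 0, "y": 0.02, "z": 0, "ax": 0, "ay": 0, "az": 0.1, "hand": 31}
    - {"x": -0.001, "y": 0.04, "z": 0, "ax": 0, "ay": 0, "az": 0.19, "hand": 31}
    - {"x": -0.001, "y": 0.06, "z": 0, "ax": 0, "ay": 0, "az": 0.29, "hand": 31}

```text
clock: 9.3
eef_pos: [564.4, 170.3, 83.2]
tcp_rot: [-3.136, 0.0, 2.042]
contact_force: [-7.0, -8.7, 5.4]
opening: 0.366
grasp_force: 5.2
```

Emit:
drive_tool:
  plan:
    - {"x": 0, "y": 0.02, "z": 0, "ax": 0, "ay": 0, "az": 0.1, "hand": 31}
    - {"x": -0.001, "y": 0.04, "z": 0, "ax": 0, "ay": 0, "az": 0.19, "hand": 31}
    - {"x": -0.001, "y": 0.06, "z": 0, "ax": 0, "ay": 0, "az": 0.29, "hand": 31}

```text
clock: 9.6
eef_pos: [567.2, 171.8, 83.1]
tcp_rot: [-3.137, 0.0, 2.011]
contact_force: [-6.9, -7.2, 6.3]
opening: 0.364
grasp_force: 4.4
```

Emit:
drive_tool:
  plan:
    - {"x": 0, "y": 0.02, "z": 0, "ax": 0, "ay": 0, "az": 0.1, "hand": 31}
    - {"x": -0.001, "y": 0.04, "z": 0, "ax": 0, "ay": 0, "az": 0.19, "hand": 31}
    - {"x": -0.001, "y": 0.06, "z": 0, "ax": 0, "ay": 0, "az": 0.29, "hand": 31}

```text
clock: 9.9
eef_pos: [569.3, 172.7, 83.1]
tcp_rot: [-3.135, 0.001, 1.981]
contact_force: [-9.2, -8.4, 7.0]
opening: 0.364
grasp_force: 5.9
```

Emit:
drive_tool:
  plan:
    - {"x": 0, "y": 0.01, "z": 0, "ax": 0, "ay": 0, "az": 0.05, "hand": 31}
    - {"x": 0, "y": 0.02, "z": 0, "ax": 0, "ay": 0, "az": 0.1, "hand": 31}

```text
clock: 10.1
eef_pos: [570.4, 173.2, 83.1]
tcp_rot: [-3.136, 0.001, 1.971]
contact_force: [-9.0, -7.6, 5.0]
opening: 0.361
grasp_force: 5.3
```

Still sliding, and the force hasn't risen. Continue.

Emit:
drive_tool:
  plan:
    - {"x": 0, "y": 0.02, "z": 0, "ax": 0, "ay": 0, "az": 0.1, "hand": 31}
    - {"x": -0.001, "y": 0.04, "z": 0, "ax": 0, "ay": 0, "az": 0.19, "hand": 31}
    - {"x": -0.001, "y": 0.06, "z": 0, "ax": 0, "ay": 0, "az": 0.29, "hand": 31}

```text
clock: 10.4
eef_pos: [573.0, 174.3, 83.1]
tcp_rot: [-3.135, 0.001, 1.94]
contact_force: [-6.9, -6.9, 6.0]
opening: 0.363
grasp_force: 4.3
```

Emit:
drive_tool:
  plan:
    - {"x": 0, "y": 0.02, "z": 0, "ax": 0, "ay": 0, "az": 0.1, "hand": 31}
    - {"x": -0.001, "y": 0.04, "z": 0, "ax": 0, "ay": 0, "az": 0.19, "hand": 31}
    - {"x": -0.001, "y": 0.06, "z": 0, "ax": 0, "ay": 0, "az": 0.29, "hand": 31}

```text
clock: 10.7
eef_pos: [575.8, 175.4, 83.1]
tcp_rot: [-3.135, 0.001, 1.91]
contact_force: [-7.5, -6.7, 5.7]
opening: 0.363
grasp_force: 4.8
```

Emit:
drive_tool:
  plan:
    - {"x": 0, "y": 0.02, "z": 0, "ax": 0, "ay": 0, "az": 0.1, "hand": 31}
    - {"x": -0.001, "y": 0.04, "z": 0, "ax": 0, "ay": 0, "az": 0.19, "hand": 31}
    - {"x": -0.001, "y": 0.06, "z": 0, "ax": 0, "ay": 0, "az": 0.29, "hand": 31}

```text
clock: 11.0
eef_pos: [578.7, 176.5, 83.2]
tcp_rot: [-3.136, 0.001, 1.879]
contact_force: [-9.8, -6.4, 5.4]
opening: 0.365
grasp_force: 5.4
```

Emit:
drive_tool:
  plan:
    - {"x": 0, "y": 0.02, "z": 0, "ax": 0, "ay": 0, "az": 0.1, "hand": 31}
    - {"x": -0.001, "y": 0.04, "z": 0, "ax": 0, "ay": 0, "az": 0.19, "hand": 31}
    - {"x": -0.001, "y": 0.06, "z": 0, "ax": 0, "ay": 0, "az": 0.29, "hand": 31}

```text
clock: 11.3
eef_pos: [581.5, 177.4, 83.1]
tcp_rot: [-3.135, 0.001, 1.849]
contact_force: [-9.1, -6.5, 6.2]
opening: 0.359
grasp_force: 5.5
```

Emit:
drive_tool:
  plan:
    - {"x": 0, "y": 0.02, "z": 0, "ax": 0, "ay": 0, "az": 0.1, "hand": 31}
    - {"x": -0.001, "y": 0.04, "z": 0, "ax": 0, "ay": 0, "az": 0.19, "hand": 31}
    - {"x": -0.001, "y": 0.06, "z": 0, "ax": 0, "ay": 0, "az": 0.29, "hand": 31}

```text
clock: 11.6
eef_pos: [584.4, 178.2, 83.2]
tcp_rot: [-3.135, 0.001, 1.819]
contact_force: [-7.1, -4.6, 5.0]
opening: 0.364
grasp_force: 3.9
```

Emit:
drive_tool:
  plan:
    - {"x": 0, "y": 0.02, "z": 0, "ax": 0, "ay": 0, "az": 0.1, "hand": 31}
    - {"x": -0.001, "y": 0.04, "z": 0, "ax": 0, "ay": 0, "az": 0.19, "hand": 31}
    - {"x": -0.001, "y": 0.06, "z": 0, "ax": 0, "ay": 0, "az": 0.29, "hand": 31}

```text
clock: 11.9
eef_pos: [587.7, 179.2, 83.2]
tcp_rot: [-3.136, 0.001, 1.788]
contact_force: [-8.3, -4.7, 5.4]
opening: 0.363
grasp_force: 4.7
```

Emit:
drive_tool:
  plan:
    - {"x": 0, "y": 0.02, "z": 0, "ax": 0, "ay": 0, "az": 0.1, "hand": 31}
    - {"x": -0.001, "y": 0.04, "z": 0, "ax": 0, "ay": 0, "az": 0.19, "hand": 31}
    - {"x": -0.001, "y": 0.06, "z": 0, "ax": 0, "ay": 0, "az": 0.29, "hand": 31}

```text
clock: 12.2
eef_pos: [589.8, 179.5, 83.1]
tcp_rot: [-3.135, 0.001, 1.758]
contact_force: [-11.5, -6.2, 7.1]
opening: 0.364
grasp_force: 6.2
```

Emit:
drive_tool:
  plan:
    - {"x": 0, "y": 0.01, "z": 0, "ax": 0, "ay": 0, "az": 0.05, "hand": 31}
    - {"x": 0, "y": 0.03, "z": 0, "ax": 0, "ay": 0, "az": 0.14, "hand": 31}

```text
clock: 12.4
eef_pos: [591.2, 179.8, 83.1]
tcp_rot: [-3.135, 0.001, 1.743]
contact_force: [-12.5, -6.4, 8.0]
opening: 0.361
grasp_force: 6.2
```

```bash
python3 - <<'E'
from h import *
a=imaging.grab_frame("side")[:,:,::-1]; b=imaging.grab_frame("wrist")[:,:,::-1]
cv2.imwrite("pics/c3.png",np.hstack([cv2.resize(a[130:260,200:360],(480,390)),cv2.resize(b[200:400,220:420],(300,390))]))
E
```

```text
(no output)
```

View pics/c3.png

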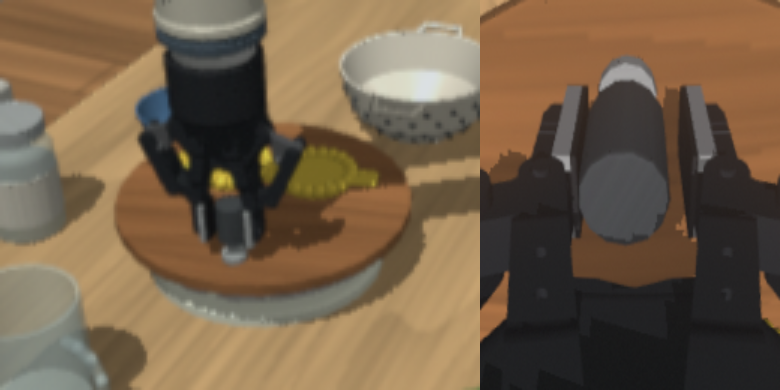

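The knob is still riding up: its bright shaft shows at crop (233,250), and the left pad is touching it. Continue.

Emit:
drive_tool:
  plan:
    - {"x": 0, "y": 0.01, "z": 0, "ax": 0, "ay": 0, "az": 0.05, "hand": 31}
    - {"x": 0, "y": 0.03, "z": 0, "ax": 0, "ay": 0, "az": 0.14, "hand": 31}

```text
clock: 12.7
eef_pos: [593.0, 180.2, 83.1]
tcp_rot: [-3.135, 0.001, 1.729]
contact_force: [-10.0, -5.8, 7.4]
opening: 0.365
grasp_force: 5.5
```

Emit:
drive_tool:
  plan:
    - {"x": 0, "y": 0.02, "z": 0, "ax": 0, "ay": 0, "az": 0.1, "hand": 31}
    - {"x": -0.001, "y": 0.04, "z": 0, "ax": 0, "ay": 0, "az": 0.19, "hand": 31}
    - {"x": -0.001, "y": 0.06, "z": 0, "ax": 0, "ay": 0, "az": 0.29, "hand": 31}

```text
clock: 13.0
eef_pos: [595.9, 180.7, 83.1]
tcp_rot: [-3.135, 0.001, 1.698]
contact_force: [-11.0, -5.6, 6.8]
opening: 0.366
grasp_force: 5.6
```

Emit:
drive_tool:
  plan:
    - {"x": 0, "y": 0.02, "z": 0, "ax": 0, "ay": 0, "az": 0.1, "hand": 31}
    - {"x": -0.001, "y": 0.04, "z": 0, "ax": 0, "ay": 0, "az": 0.19, "hand": 31}
    - {"x": -0.001, "y": 0.06, "z": 0, "ax": 0, "ay": 0, "az": 0.29, "hand": 31}

```text
clock: 13.3
eef_pos: [598.9, 181.1, 83.1]
tcp_rot: [-3.135, 0.002, 1.668]
contact_force: [-10.4, -3.8, 6.3]
opening: 0.364
grasp_force: 5.6
```

Emit:
drive_tool:
  plan:
    - {"x": 0, "y": 0.02, "z": 0, "ax": 0, "ay": 0, "az": 0.1, "hand": 31}
    - {"x": -0.001, "y": 0.04, "z": 0, "ax": 0, "ay": 0, "az": 0.19, "hand": 31}
    - {"x": -0.001, "y": 0.06, "z": 0, "ax": 0, "ay": 0, "az": 0.29, "hand": 31}

```text
clock: 13.6
eef_pos: [602.2, 181.5, 83.1]
tcp_rot: [-3.136, 0.001, 1.637]
contact_force: [-2.6, -2.3, -1.5]
opening: 0.371
grasp_force: 1.2
```

The force fell away, so the pin has probably dropped. I'll look before pushing further.

```bash
python3 - <<'E'
from h import *
a=imaging.grab_frame("side")[:,:,::-1]; b=imaging.grab_frame("wrist")[:,:,::-1]
cv2.imwrite("pics/c4.png",np.hstack([cv2.resize(a[130:260,200:360],(480,390)),cv2.resize(b[200:400,220:420],(300,390))]))
E
```

```text
(no output)
```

View pics/c4.png

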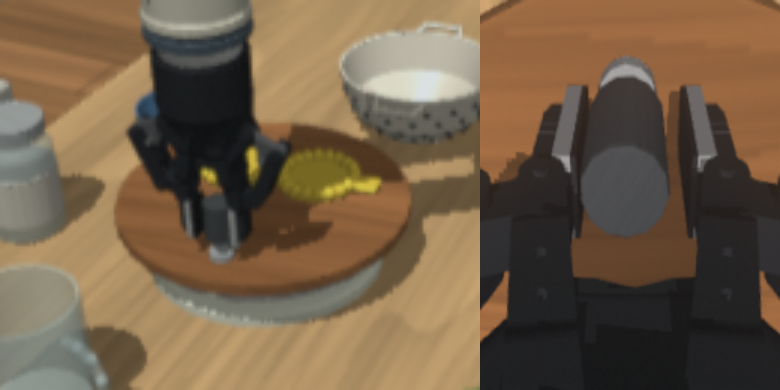

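The knob top moved from row 197 to row 192 in the crop, so the rounded tip is only partly in the hole. Nudge on gently.

Emit:
drive_tool:
  plan:
    - {"x": 0, "y": 0.01, "z": 0, "ax": 0, "ay": 0, "az": 0.05, "hand": 31}
    - {"x": 0, "y": 0.02, "z": 0, "ax": 0, "ay": 0, "az": 0.1, "hand": 31}
    - {"x": 0, "y": 0.02, "z": 0, "ax": 0, "ay": 0, "az": 0.1, "hand": 31}

```text
clock: 14.0
eef_pos: [606.4, 182.7, 83.9]
tcp_rot: [3.14, -0.0, 1.628]
contact_force: [-0.1, -0.6, -0.2]
opening: 0.36
grasp_force: 0.0
```

```bash
python3 - <<'E'
from h import *
a=imaging.grab_frame("side")[:,:,::-1]; b=imaging.grab_frame("wrist")[:,:,::-1]
cv2.imwrite("pics/c5.png",np.hstack([cv2.resize(a[130:260,200:360],(480,390)),cv2.resize(b[200:400,220:420],(300,390))]))
E
```

```text
(no output)
```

View pics/c5.png

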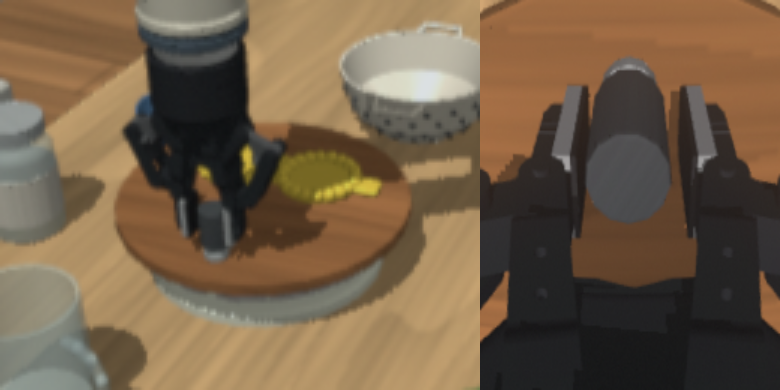

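The knob has dropped. Its top is now at crop row 178, which is wrist row ≈291 against 290 when home at the start, and the pads no longer touch it. Open and back off straight up.

Emit:
drive_tool:
  plan:
    - {"x": 0, "y": 0, "z": 0, "ax": 0, "ay": 0, "az": 0, "hand": 50}
    - {"x": 0, "y": 0, "z": 0, "ax": 0, "ay": 0, "az": 0, "hand": 50}
    - {"x": 0, "y": 0, "z": -0.3, "ax": 0, "ay": 0, "az": 0, "hand": 50}
    - {"x": 0, "y": 0, "z": -0.8, "ax": 0, "ay": 0, "az": 0, "hand": 50}
    - {"x": 0, "y": 0, "z": -1.4, "ax": 0, "ay": 0, "az": 0, "hand": 50}
    - {"x": 0, "y": 0, "z": -2.0, "ax": 0, "ay": 0, "az": 0, "hand": 50}
    - {"x": 0, "y": 0, "z": -2.4, "ax": 0, "ay": 0, "az": 0, "hand": 50}
    - {"x": 0, "y": 0, "z": -2.4, "ax": 0, "ay": 0, "az": 0, "hand": 50}

```text
clock: 14.9
eef_pos: [607.8, 183.0, 208.3]
tcp_rot: [3.135, -0.002, 1.628]
contact_force: [0.2, 0.6, -0.8]
opening: 0.587
grasp_force: 0.0
```

```bash
python3 - <<'E'
from h import *
a=imaging.grab_frame("side")[:,:,::-1]; b=cv2.imread("pics/side0.png")
cv2.imwrite("pics/c6.png",np.hstack([cv2.resize(a[150:250,230:350],None,fx=3.3,fy=3.3),cv2.resize(b[150:250,230:350],None,fx=3.3,fy=3.3)]))
E
```

```text
(no output)
```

View pics/c6.png

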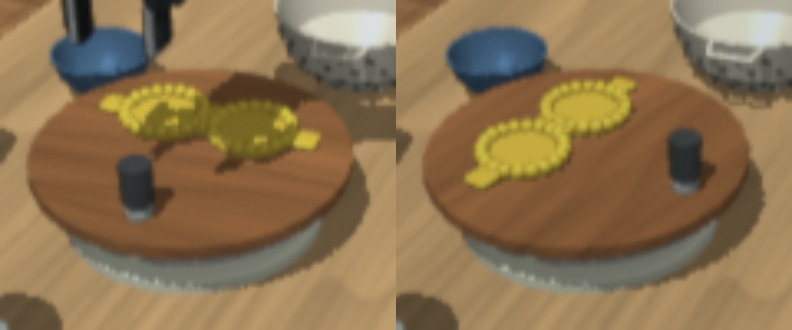

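The knob sits as low as it did at the start, with the same sliver of bright shaft under it: crop (137,213) now, (685,185) at the start. The gripper is clear of everything.

```bash
python3 -c "
from rig import r
print(r.sign_off())"
```

```text
the job is handed in; nothing more can be done
None
```

I turned the tray about 1.3 rad to the glass-cup side, the camera views show the pin down in the hole there, and the job is handed in with the gripper clear; no verdict came back.

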